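# Sweep the loose spacer rings into the bench tray

## Task

Clear the assembly bench: with the fingertips, sweep the three loose steel spacer rings over the bench top and in over the lip of the open-fronted grey tray, until every ring is wholly inside it, behind the sloping lip. Only push them along the surface, never pick up or lift a ring, and leave the upright black bushings, the lens unit and the screwdriver where they are.

Things in the scene. Friction and masses are not known exactly. Their poses are not given: they have to be found in the camera images.
- tray: Grey sheet-steel tray screwed to the bench left of the loose parts, 140 mm (its x) by 160 mm (its y), open at -x, front turned roughly to -y. Origin: centre of its underside. Flat floor at z = 2 mm from x = -50 mm back. Walls 3 mm thick, 26.5 mm high: side inner faces at y = -77 and +77 mm from x = -50 mm back, back inner face at x = +67 mm; open above.
- tray_mouth (a point): Middle of the tray's open front edge, level with the bench (70 mm from the tray's origin along its -x); axes as the tray's. From here a plain lip as wide as the tray slopes up 2 mm over 20 mm along +x to the tray floor. Rings are swept in along +x.
- ring0: Loose turned steel spacer ring lying flat on the bench, outer diameter 28 mm, bore 18 mm, height 12 mm, about 34 g; slides and does not roll. Origin: centre of its underside, z up its axis. The three rings are identical.
- ring1: Loose turned steel spacer ring lying flat on the bench, outer diameter 28 mm, bore 18 mm, height 12 mm, about 34 g; slides and does not roll. Origin: centre of its underside, z up its axis. The three rings are identical.
- ring2: Loose turned steel spacer ring lying flat on the bench, outer diameter 28 mm, bore 18 mm, height 12 mm, about 34 g; slides and does not roll. Origin: centre of its underside, z up its axis. The three rings are identical.
- bushing0: Bystander, leave alone: black stepped turned bushing standing upright, 42 mm high, foot flange 28 mm diameter, then three plain steps, 21, 17 and 13 mm diameter. Origin: centre of its underside, z up.
- bushing1: Bystander, leave alone: black stepped turned bushing standing upright, 42 mm high, foot flange 28 mm diameter, then three plain steps, 21, 17 and 13 mm diameter. Origin: centre of its underside, z up.
- lens_unit: Bystander, leave alone: finished lens unit standing upright, black knurled mount 41 mm diameter below, milled aluminium body above, 51 mm high in all. Origin: centre of its underside, z up.
- screwdriver: Bystander, leave alone: screwdriver with yellow handle lying on the bench beyond the parts, 200 mm long, handle 26 mm thick. Origin: middle of its length, on the bench; its x runs along it from handle to tip.

How it is judged:
At the end, for the whole second after the job is handed in: All three rings rest inside the tray's walls, centres at least 8 mm behind the top of the lip, undersides less than 20 mm up. Bushings, lens unit and screwdriver are within 12 mm of where they began; bushings and lens unit stand upright (x of ring0 in the frame of tray between -0.042 and 0.067 m and y of ring0 in the frame of tray between -0.077 and 0.077 m and height (world z) of each of ring0, ring1, ring2 below 0.02 m and linear speed of each of ring0, ring1, ring2 below 0.01 m/s and x of ring1 in the frame of tray between -0.042 and 0.067 m and y of ring1 in the frame of tray between -0.077 and 0.077 m and x of ring2 in the frame of tray between -0.042 and 0.067 m and y of ring2 in the frame of tray between -0.077 and 0.077 m and distance of each of bushing0, bushing1, lens_unit, screwdriver from where it was at the start of the episode below 0.012 m and angle between each of bushing0, bushing1, lens_unit's own z axis and vertical below 0.2 rad); the robot touches nothing.
It fails at once if a ring is lifted: its underside more than 20 mm up anywhere, or more than 8 mm up while still outside the tray ((height (world z) of ring0 above 0.02 m or (height (world z) of ring0 above 0.008 m and (x of ring0 in the frame of tray below -0.07 m or x of ring0 in the frame of tray above 0.085 m or y of ring0 in the frame of tray below -0.095 m or y of ring0 in the frame of tray above 0.095 m))) or (height (world z) of ring1 above 0.02 m or (height (world z) of ring1 above 0.008 m and (x of ring1 in the frame of tray below -0.07 m or x of ring1 in the frame of tray above 0.085 m or y of ring1 in the frame of tray below -0.095 m or y of ring1 in the frame of tray above 0.095 m))) or (height (world z) of ring2 above 0.02 m or (height (world z) of ring2 above 0.008 m and (x of ring2 in the frame of tray below -0.07 m or x of ring2 in the frame of tray above 0.085 m or y of ring2 in the frame of tray below -0.095 m or y of ring2 in the frame of tray above 0.095 m)))).
It fails at once if an upright bushing or the lens unit is pushed more than 12 mm or tipped over ((distance of bushing0 from where it was at the start of the episode above 0.012 m or angle between bushing0's own z axis and vertical above 0.4 rad) or (distance of bushing1 from where it was at the start of the episode above 0.012 m or angle between bushing1's own z axis and vertical above 0.4 rad) or (distance of lens_unit from where it was at the start of the episode above 0.012 m or angle between lens_unit's own z axis and vertical above 0.4 rad)).
It fails at once if the screwdriver is moved more than 12 mm (distance of screwdriver from where it was at the start of the episode above 0.012 m).
It also fails if it takes over 64 s, if anything falls off the work surface, if the arm or the gripper's body presses on something with over 40 N, if the wrist force passes 120 N, or if a joint passes its speed limit or range.

## Robot

A 6-joint arm with a two-finger parallel gripper is mounted at the origin on the work surface. World frame = base frame: x ahead of the robot, y to its left, z up, the work surface at z = 0. Lengths are in m, angles in rad, forces in N, time in s.
With the tool pointing down it reaches from about 0.3 to 0.75 m from the base axis. Payload 8.5 kg.
Tool frame: the origin (TCP) lies at the very end of the fingers, on their centre line; the grasp point (between the pads) lies 19 mm behind it; z points along the fingers, y is the line along which they close (so a half turn about z gives the same grasp; the last joint's range is limited). The gripper opens to 88 mm and grips with 3 to 60 N. Pads are 18 mm wide; open, the fingers measure 123 mm over their backs; the gripper's body (75 mm by 187 mm) begins 45 mm behind the grasp point.
Start: joints at [-1.441, 0.381, 1.297, -0, 1.464, -0.215], TCP at [0.186, -0.518, 0.239] pointing down, gripper open.
Joint ranges: [-3.11, 3.11], [-0.89, 2.33], [0.22, 2.48], [-1.42, 4.56], [0.17, 2.85], [-2.88, 2.88]. Speed limits (rad/s): [2.39, 2.39, 3.14, 3.14, 3.14, 3.14].

## Interface

Orientations are given as a rotation vector (axis times angle).
In Python, from cell import observe, get_image, sign_off gives the robot as it stands.
- The arm moves only by the tool apply_moves, never from a script. Its argument "motion" is a list of rows, each an object of numbers: "tx", "ty", "tz": the shift along the tool's x, y, z in m; "wx", "wy", "wz": the turn, a rotation vector about the tool's x, y, z in rad; "grip": the finger opening in m, from 0 to 0.0881. A call has 1 to 5 rows; each row is the pose to reach, as a shift and turn from the pose commanded when the call began, along the tool's axes at that moment; what a row does not reach only later rows make up. A row lasts 1/12 s, in which the tool goes at most 41.7 mm and 7.16 degrees, less where a joint would pass 70% of its speed; a pose out of reach is approached as far as the arm can. A call with a gripper value outside its range is refused whole. The fingers move at their own pace and stop on an object; the grip force is fixed at half the most. Time passes only in rows, so rows that repeat a pose let the fingers close. It gives the time, the measured TCP pose, the force, the opening and the grip force at its end, in the units of the state.
- observe(): the state, without advancing time (a new reading comes with each control period).
- get_image(name): name is "scene" or "top" or "wrist"; returns a dict with "frame" (384x512x3 uint8, red, green, blue), "range_z" (384x512 float32, m along the optical axis (not along the pixel's ray), 0 where there is no reading), "K" (3x3 intrinsics, pixels), "position" and "attitude" of the camera in the world; the wrist camera has in their place "tool_from_camera" (4x4, takes a point from camera to tool coordinates, whose origin is the TCP and whose axes are the flange's). Camera axes: x right, y up, looking along -z (the intrinsics and any distortion apply to the point x, -y, -z); pixel columns grow to the right and rows downward; lengths in m; the calibration is good to about 2 mm. A picture is of the moment at which its call begins: read the wrist's pose just before it.
- sign_off(): hands the job in; it is judged then, once.
The state is a dict: "t": time; "joint_pos": joint angles; "joint_vel": joint speeds; "tau": joint torques, N m; "position": TCP position; "tcp_rot": TCP orientation; "contact_force": force on the tool from outside, world axes, zero at the start; "ft_torque": the same for the moment, N m; "finger_gap": finger opening in m; "grasp_force": force on a finger pad.
Only numpy, scipy, OpenCV 4.12 (cv2) and the standard library are available. Lean on these libraries where they do the work, as an engineer would, in place of code of your own. Each camera call takes 0.05 s, during which the arm holds its last target. There are 200 camera calls.

## Working session

There is one attempt and no reset: what is moved stays moved. The work goes in short steps, Python scripts to look and compute and a tool call to move; the robot and the scene stay as the last step left them, time stands still between calls to the robot, and variables do not carry over. Pictures are saved under pics/ and viewed, at most 10 in all, crops included, and the job is handed in when it is done.

Besides the shell and the picture viewer there is one more tool, called after "Emit:" by a JSON object that holds its "api" and its "payload". apply_moves: Moves the arm, as the interface text tells. Its arguments: {"type":"object","properties":{"motion":{"type":"array"}},"required":["motion"]}

```bash
mkdir -p pics; cat > h.py <<'E'
import numpy as np, cv2
from scipy.spatial.transform import Rotation as R
from cell import observe, get_image, sign_off
def att(a):
    a=np.array(a,float)
    return a if a.shape==(3,3) else (R.from_rotvec(a).as_matrix() if a.size==3 else R.from_quat(a).as_matrix())
def cloud(im):
    z=im["range_z"];K=np.array(im["K"]);v,u=np.mgrid[:z.shape[0],:z.shape[1]]
    c=np.stack([(u-K[0,2])/K[0,0]*z,-(v-K[1,2])/K[1,1]*z,-z],-1)
    return c@att(im["attitude"]).T+np.array(im["position"])
E
python3 - <<'E'
from h import *
s=observe();print(s)
im=get_image("top");print(im["K"],im["position"],im["attitude"],[k for k in im])
cv2.imwrite("pics/top.png",cv2.resize(im["frame"][...,::-1],(800,600),interpolation=cv2.INTER_CUBIC))
P=cloud(im);np.savez("top.npz",P=P,f=im["frame"])
print(np.nanmedian(P[...,2]),P[192,256])
for r in range(0,384,48): print([tuple(np.round(P[r,c],2)) for c in (0,128,256,384,511)])
E
```

```text
{'t': 0.0, 'joint_pos': array([-1.44131027e+00,  3.81211071e-01,  1.29821958e+00,  4.43098230e-06,
        1.46360612e+00, -2.15284623e-01]), 'joint_vel': array([-1.83746679e-04, -2.38157733e-04, -1.89482349e-03,  8.55190238e-05,
       -1.88653137e-03, -4.77785355e-04]), 'tau': array([ 1.00250334e-03, -4.37927127e+01, -2.24553376e+01,  7.13386922e-02,
        3.51805240e-02, -1.17175105e-04]), 'position': array([ 0.18586103, -0.51736082,  0.23814357]), 'tcp_rot': array([-3.09360815e+00, -5.38638056e-01, -1.04148977e-04]), 'contact_force': array([ 0.00621779, -0.63484104, -0.72180398]), 'ft_torque': array([ 0.03976368, -0.03976578, -0.02767972]), 'grasp_force': 0.0, 'finger_gap': 0.08805315109313232}
[[480.0308533    0.         262.21440712]
 [  0.         480.0308533  188.27485501]
 [  0.           0.           1.        ]] [ 0.38052948 -0.08242688  1.24463186] [ 0.14755895 -0.13286464 -1.58582996] ['frame', 'range_z', 'K', 'position', 'attitude']
-0.0008828959446692819 [ 0.59407283 -0.0564709   0.00563703]
[(np.float64(1.53), np.float64(1.01), np.float64(-0.57)), (np.float64(1.53),
[... 1492 characters left out ...]
.05), np.float64(0.0)), (np.float64(0.46), np.float64(-0.38), np.float64(0.0)), (np.float64(0.46), np.float64(-0.71), np.float64(-0.0))]
[(np.float64(0.36), np.float64(0.6), np.float64(-0.0)), (np.float64(0.35), np.float64(0.27), np.float64(-0.0)), (np.float64(0.35), np.float64(-0.05), np.float64(-0.0)), (np.float64(0.34), np.float64(-0.38), np.float64(0.0)), (np.float64(0.34), np.float64(-0.7), np.float64(-0.0))]
[(np.float64(0.24), np.float64(0.59), np.float64(-0.0)), (np.float64(0.24), np.float64(0.27), np.float64(0.01)), (np.float64(0.28), np.float64(-0.06), np.float64(0.44)), (np.float64(0.23), np.float64(-0.37), np.float64(0.0)), (np.float64(0.22), np.float64(-0.68), np.float64(-0.0))]
```

View pics/top.png

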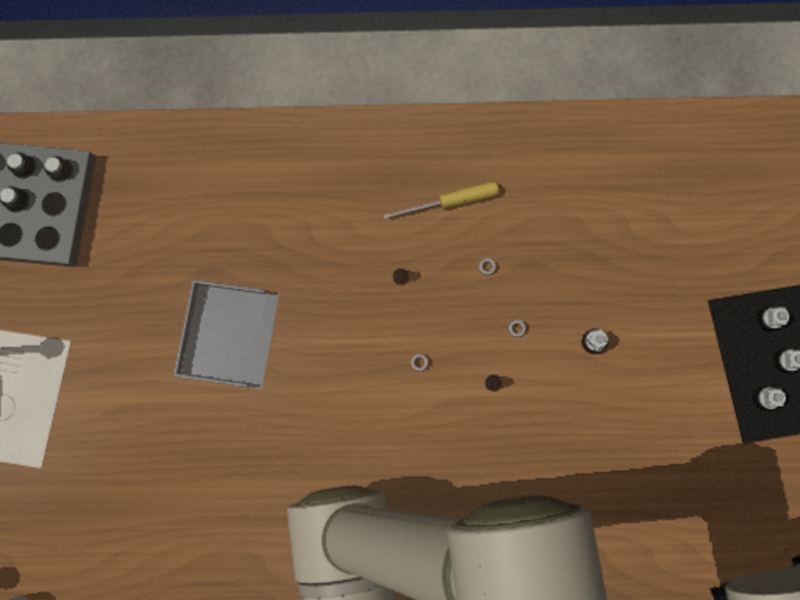

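The top view shows rings at (487,267), (517,328) and (420,362), bushings at (400,276) and (494,382), the lens unit at (596,340), and the tray at (225,335) opening to the right. I'll enlarge it for measuring.

```bash
python3 - <<'E'
from h import *
d=np.load("top.npz");P=d["P"];f=d["f"]
c=f[110:260,105:405]
cv2.imwrite("pics/crop.png",cv2.resize(c[...,::-1],(800,400),interpolation=cv2.INTER_CUBIC))
z=P[...,2];m=((z>0.005)&(z<0.1)).astype(np.uint8);m[:110]=0;m[262:]=0;m[:,:105]=0;m[:,405:]=0
n,l,st,ce=cv2.connectedComponentsWithStats(m)
for i in range(1,n):
    if st[i,4]<8: continue
    q=P[l==i];print(np.round(ce[i]*1.5625),st[i,4],np.round(q.min(0),3),np.round(q.max(0),3),np.round(q.mean(0),3))
E
```

```text
[458. 197.] 440 [ 0.736 -0.228  0.005] [ 0.801 -0.032  0.032] [ 0.767 -0.159  0.02 ]
[487. 267.] 55 [ 0.634 -0.218  0.005] [ 0.66  -0.191  0.016] [ 0.647 -0.204  0.011]
[400. 275.] 60 [ 0.623 -0.068  0.006] [ 0.642 -0.047  0.046] [ 0.631 -0.058  0.028]
[204. 328.] 456 [0.454 0.168 0.005] [0.633 0.314 0.035] [0.551 0.268 0.021]
[517. 328.] 57 [ 0.529 -0.263  0.005] [ 0.555 -0.237  0.016] [ 0.542 -0.25   0.011]
[595. 341.] 216 [ 0.498 -0.393  0.005] [ 0.539 -0.356  0.054] [ 0.516 -0.372  0.03 ]
[419. 362.] 55 [ 0.475 -0.099  0.006] [ 0.501 -0.073  0.016] [ 0.489 -0.087  0.011]
[493. 382.] 69 [ 0.44  -0.218  0.005] [ 0.466 -0.195  0.045] [ 0.452 -0.206  0.026]
```

View pics/crop.png

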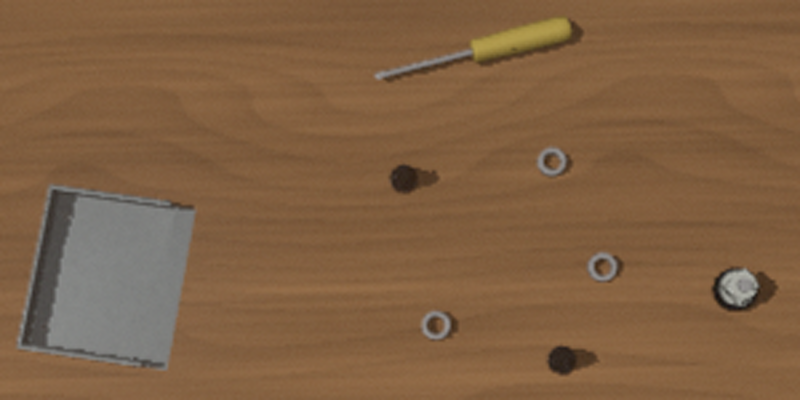

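The crop shows the tray mouth edge running from (193,208) to (166,368) and its back corners at (50,186) and (19,348). I'll compute the tray frame from these.

```bash
cat >> h.py <<'E'
def rp(im,u,v,z):
    K=np.array(im["K"]);d=att(im["attitude"])@np.array([(u-K[0,2])/K[0,0],-(v-K[1,2])/K[1,1],-1]);p=np.array(im["position"]);return p+d*(z-p[2])/d[2]
def plan(pts,s=None):
    "pts: (x,y,z,heading deg) world -> row increments in current tool frame"
    s=s or observe();Rm=R.from_rotvec(s["tcp_rot"]);p=s["position"]
    h0=np.degrees(np.arctan2(*Rm.as_matrix()[1::-1,0]))
    print("t",round(s["t"],2),"at",np.round(p,4),"head",round(h0,1),"F",np.round(s["contact_force"],1))
    for x,y,z,h in pts:
        dr=(Rm.inv()*R.from_euler("z",h,degrees=True)*R.from_euler("x",180,degrees=True)).as_rotvec()
        print("t",np.round(Rm.inv().apply(np.array([x,y,z])-p),3),"w",np.round(dr,3))
E
python3 - <<'E'
from h import *
im=get_image("top")
g=lambda u,v,z:rp(im,105+(u+.5)/2.667-.5,110+(v+.5)/2.667-.5,z)[:2]
a,b,c,d=g(193,208,0.0),g(166,368,0.0),g(50,186,.0265),g(19,348,.0265)
print(a,b,c,d)
m=(a+b)/2;x=(c+d-a-b)/2;print("mouth",m,"dir",np.degrees(np.arctan2(x[1],x[0])),np.linalg.norm(x),np.degrees(np.arctan2(*(a-b)[::-1])),np.linalg.norm(a-b))
plan([(.487,-.15,.12,90),(.487,-.15,.1,90),(.487,-.15,.006,90)])
E
```

```text
[0.61090724 0.15191013] [0.45389933 0.17608867] [0.6306514  0.28662256] [0.47396469 0.31107756]
mouth [0.53240328 0.1639994 ] dir 81.60343239610675 0.13631177241786807 -8.754528434678658 0.15885869318254484
t 0.1 at [ 0.1859 -0.5174  0.2382] head 19.8 F [-1.1  0.6  0.8]
t [ 0.408 -0.244  0.119] w [-1.000e-03 -1.000e-03 -1.226e+00]
t [ 0.408 -0.244  0.139] w [-1.000e-03 -1.000e-03 -1.226e+00]
t [ 0.408 -0.244  0.233] w [-1.000e-03 -1.000e-03 -1.226e+00]
```

Emit:
{"api": "apply_moves", "payload": {"motion": [{"tx": 0.08, "ty": -0.048, "tz": 0.025, "wz": -0.236, "grip": 0.019}, {"tx": 0.16, "ty": -0.096, "tz": 0.05, "wz": -0.472, "grip": 0.019}, {"tx": 0.2, "ty": -0.12, "tz": 0.06, "wz": -0.59, "grip": 0.019}, {"tx": 0.2, "ty": -0.12, "tz": 0.06, "wz": -0.59, "grip": 0.019}, {"tx": 0.2, "ty": -0.12, "tz": 0.06, "wz": -0.59, "grip": 0.019}]}}

```text
validation failed for argument at $.mo...
```

```bash
python3 -c "
from h import *
plan([(.486,-.133,.12,87.4)])"
```

```text
t 0.1 at [ 0.1859 -0.5174  0.2382] head 19.8 F [-1.1  0.6  0.8]
t [ 0.412 -0.26   0.119] w [-1.000e-03 -1.000e-03 -1.181e+00]
```

Emit:
{"api": "apply_moves", "payload": {"motion": [{"tx": 0.2, "ty": -0.12, "tz": 0.06, "wx": 0, "wy": 0, "wz": -0.59, "grip": 0.019}, {"tx": 0.2, "ty": -0.12, "tz": 0.06, "wx": 0, "wy": 0, "wz": -0.59, "grip": 0.019}, {"tx": 0.2, "ty": -0.12, "tz": 0.06, "wx": 0, "wy": 0, "wz": -0.59, "grip": 0.019}, {"tx": 0.2, "ty": -0.12, "tz": 0.06, "wx": 0, "wy": 0, "wz": -0.59, "grip": 0.019}, {"tx": 0.2, "ty": -0.12, "tz": 0.06, "wx": 0, "wy": 0, "wz": -0.59, "grip": 0.019}]}}

```text
t: 0.52
position: [0.3143, -0.3597, 0.1862]
tcp_rot: [-2.8, -1.423, -0.0]
contact_force: [-0.0, -0.6, 0.9]
finger_gap: 0.0564
grasp_force: 0.0
```

```bash
python3 -c "
from h import *
plan([(.486,-.133,.12,87.4)])"
```

```text
t 0.52 at [ 0.3143 -0.3597  0.1862] head 53.9 F [-0.  -0.6  0.9]
t [0.284 0.005 0.066] w [-0.    -0.    -0.585]
```

Emit:
{"api": "apply_moves", "payload": {"motion": [{"tx": 0.284, "ty": 0.005, "tz": 0.066, "wx": 0, "wy": 0, "wz": -0.585, "grip": 0.019}, {"tx": 0.284, "ty": 0.005, "tz": 0.066, "wx": 0, "wy": 0, "wz": -0.585, "grip": 0.019}, {"tx": 0.284, "ty": 0.005, "tz": 0.066, "wx": 0, "wy": 0, "wz": -0.585, "grip": 0.019}, {"tx": 0.284, "ty": 0.005, "tz": 0.066, "wx": 0, "wy": 0, "wz": -0.585, "grip": 0.019}, {"tx": 0.284, "ty": 0.005, "tz": 0.066, "wx": 0, "wy": 0, "wz": -0.585, "grip": 0.019}]}}

```text
t: 0.93
position: [0.4378, -0.1985, 0.1392]
tcp_rot: [-2.27, -2.171, 0.0]
contact_force: [0.5, -0.4, 0.2]
finger_gap: 0.0237
grasp_force: 0.0
```

```bash
python3 -c "
from h import *
plan([(.486,-.133,.04,87.4),(.486,-.133,.005,87.4)]);print(observe()['finger_gap'])"
```

```text
t 0.93 at [ 0.4378 -0.1985  0.1392] head 87.4 F [ 0.5 -0.4  0.2]
t [0.068 0.045 0.099] w [-0.    -0.     0.001]
t [0.068 0.045 0.134] w [-0.    -0.     0.001]
0.023706869600622467
```

Emit:
{"api": "apply_moves", "payload": {"motion": [{"tx": 0.035, "ty": 0.022, "tz": 0.01, "wx": 0, "wy": 0, "wz": 0, "grip": 0.019}, {"tx": 0.068, "ty": 0.045, "tz": 0.022, "wx": 0, "wy": 0, "wz": 0, "grip": 0.019}, {"tx": 0.068, "ty": 0.045, "tz": 0.06, "wx": 0, "wy": 0, "wz": 0, "grip": 0.019}, {"tx": 0.068, "ty": 0.045, "tz": 0.1, "wx": 0, "wy": 0, "wz": 0, "grip": 0.019}, {"tx": 0.068, "ty": 0.045, "tz": 0.133, "wx": 0, "wy": 0, "wz": 0, "grip": 0.019}]}}

```text
t: 1.35
position: [0.4853, -0.1335, 0.0046]
tcp_rot: [-2.275, -2.166, 0.0]
contact_force: [-0.6, 0.2, -0.3]
finger_gap: 0.0191
grasp_force: 0.0
```

```bash
python3 - <<'E'
from h import *
im=get_image("top")
cv2.imwrite("pics/c2.png",cv2.resize(im["frame"][110:260,105:405,::-1],(800,400),interpolation=cv2.INTER_CUBIC))
plan([(.503,.219,.006,87.4)]);print(observe()['finger_gap'])
E
```

```text
t 1.4 at [ 0.4844 -0.1336  0.0009] head 87.1 F [-1.  -0.4 -4. ]
t [ 0.353  0.001 -0.004] w [-0.004 -0.002 -0.005]
0.019227298081979347
```

View pics/c2.png

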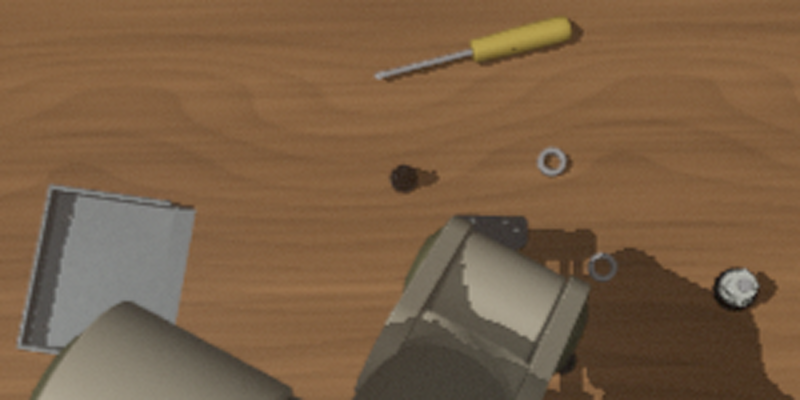

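The arm hides this ring, while the other objects are unchanged. I'll raise slightly and start the push.

Emit:
{"api": "apply_moves", "payload": {"motion": [{"tx": 0.006, "ty": 0, "tz": -0.003, "wx": 0, "wy": 0, "wz": 0, "grip": 0.019}, {"tx": 0.014, "ty": 0, "tz": -0.003, "wx": 0, "wy": 0, "wz": 0, "grip": 0.019}, {"tx": 0.024, "ty": 0, "tz": -0.003, "wx": 0, "wy": 0, "wz": 0, "grip": 0.019}, {"tx": 0.036, "ty": 0, "tz": -0.003, "wx": 0, "wy": 0, "wz": 0, "grip": 0.019}, {"tx": 0.05, "ty": 0, "tz": -0.003, "wx": 0, "wy": 0, "wz": 0, "grip": 0.019}]}}

```text
t: 1.82
position: [0.4881, -0.0838, 0.0104]
tcp_rot: [2.277, 2.163, 0.001]
contact_force: [1.1, 0.0, 0.5]
finger_gap: 0.0188
grasp_force: 0.1
```

```bash
python3 - <<'E'
from h import *
plan([(.503,.219,.006,87.4)]);print(observe()['finger_gap'])
E
```

```text
t 1.82 at [ 0.4881 -0.0838  0.0104] head 87.1 F [1.1 0.  0.5]
t [ 0.303 -0.001  0.004] w [ 0.001  0.    -0.006]
0.018842880985988974
```

```bash
cat >> h.py <<'E'
def wcloud():
    s=observe();im=get_image("wrist");z=im["range_z"];K=np.array(im["K"]);v,u=np.mgrid[:z.shape[0],:z.shape[1]]
    c=np.stack([(u-K[0,2])/K[0,0]*z,-(v-K[1,2])/K[1,1]*z,-z,np.ones_like(z)],-1)
    t=(c@np.array(im["tool_from_camera"]).T)[...,:3]
    return t@R.from_rotvec(s["tcp_rot"]).as_matrix().T+s["position"],t,im
E
python3 - <<'E'
from h import *
P,t,im=wcloud();print(im["tool_from_camera"],im["K"][0])
cv2.imwrite("pics/w1.png",im["frame"][...,::-1]);np.savez("w.npz",P=P,t=t)
plan([])
E
```

```text
[[ 5.57565966e-05  9.59329131e-01  2.82289949e-01  7.32580194e-02]
 [ 9.99999996e-01 -3.26807634e-05 -8.64536203e-05  1.31257135e-04]
 [-7.37120254e-05  2.82289952e-01 -9.59329129e-01 -1.47092956e-01]
 [ 0.00000000e+00  0.00000000e+00  0.00000000e+00  1.00000000e+00]] [276.82840572   0.         255.15558493]
t 1.87 at [ 0.4876 -0.0815  0.0103] head 87.2 F [-1.4  2.   1.2]
```

View pics/w1.png

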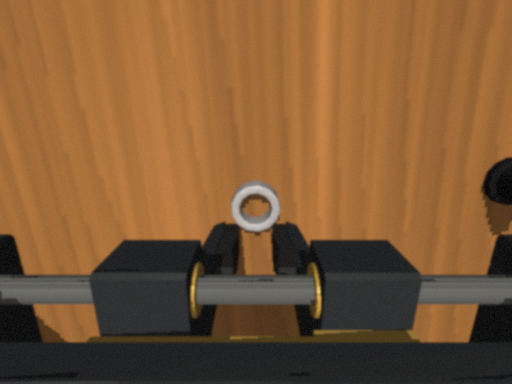

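The wrist view shows the ring at (256,207), cradled centrally against the two fingertips. I'll keep pushing, slightly lower.

Emit:
{"api": "apply_moves", "payload": {"motion": [{"tx": 0.015, "ty": 0, "tz": 0.003, "wx": 0, "wy": 0, "wz": 0, "grip": 0.019}, {"tx": 0.033, "ty": 0, "tz": 0.004, "wx": 0, "wy": 0, "wz": 0, "grip": 0.019}, {"tx": 0.053, "ty": 0, "tz": 0.004, "wx": 0, "wy": 0, "wz": 0, "grip": 0.019}, {"tx": 0.073, "ty": 0, "tz": 0.004, "wx": 0, "wy": 0, "wz": 0, "grip": 0.019}, {"tx": 0.093, "ty": 0, "tz": 0.004, "wx": 0, "wy": 0, "wz": 0, "grip": 0.019}]}}

```text
t: 2.28
position: [0.4927, 0.0094, 0.0062]
tcp_rot: [2.277, 2.164, 0.001]
contact_force: [-0.5, 0.4, -0.0]
finger_gap: 0.019
grasp_force: 0.1
```

```bash
python3 - <<'E'
from h import *
plan([(.503,.219,.006,87.4)])
E
```

```text
t 2.28 at [0.4927 0.0094 0.0062] head 87.1 F [-0.5  0.4 -0. ]
t [ 0.21 -0.    0.  ] w [ 0.001  0.    -0.005]
```

Emit:
{"api": "apply_moves", "payload": {"motion": [{"tx": 0.02, "ty": 0, "tz": 0, "wx": 0, "wy": 0, "wz": 0, "grip": 0.019}, {"tx": 0.04, "ty": 0, "tz": 0, "wx": 0, "wy": 0, "wz": 0, "grip": 0.019}, {"tx": 0.06, "ty": 0, "tz": 0, "wx": 0, "wy": 0, "wz": 0, "grip": 0.019}, {"tx": 0.08, "ty": 0, "tz": 0, "wx": 0, "wy": 0, "wz": 0, "grip": 0.019}, {"tx": 0.1, "ty": 0, "tz": 0, "wx": 0, "wy": 0, "wz": 0, "grip": 0.019}]}}

```text
t: 2.7
position: [0.4977, 0.1094, 0.0063]
tcp_rot: [2.276, 2.164, 0.001]
contact_force: [-0.1, -0.1, 0.3]
finger_gap: 0.0189
grasp_force: 0.1
```

Emit:
{"api": "apply_moves", "payload": {"motion": [{"tx": 0.02, "ty": 0, "tz": 0, "wx": 0, "wy": 0, "wz": 0, "grip": 0.019}, {"tx": 0.04, "ty": 0, "tz": -0.001, "wx": 0, "wy": 0, "wz": 0, "grip": 0.019}, {"tx": 0.06, "ty": 0, "tz": -0.001, "wx": 0, "wy": 0, "wz": 0, "grip": 0.019}, {"tx": 0.08, "ty": 0, "tz": -0.001, "wx": 0, "wy": 0, "wz": 0, "grip": 0.019}, {"tx": 0.1, "ty": 0, "tz": -0.001, "wx": 0, "wy": 0, "wz": 0, "grip": 0.019}]}}

```text
t: 3.12
position: [0.5027, 0.2093, 0.0073]
tcp_rot: [2.276, 2.164, 0.001]
contact_force: [0.3, 0.1, 0.1]
finger_gap: 0.019
grasp_force: 0.1
```

```bash
python3 - <<'E'
from h import *
P,t,im=wcloud()
cv2.imwrite("pics/w2.png",im["frame"][...,::-1])
plan([(.503,.219,.006,87.4)])
E
```

```text
t 3.17 at [0.5027 0.212  0.0074] head 87.2 F [-1.1  1.7  0.6]
t [ 0.007 -0.     0.001] w [ 0.002 -0.001 -0.003]
```

View pics/w2.png

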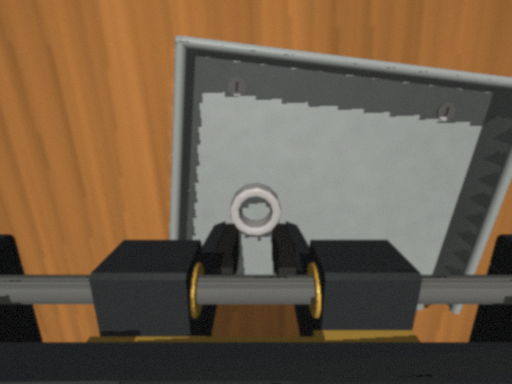

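The ring is inside the tray, at (256,208). I'll push 15 mm more, back off and lift.

Emit:
{"api": "apply_moves", "payload": {"motion": [{"tx": 0.012, "ty": 0, "tz": 0, "wx": 0, "wy": 0, "wz": 0, "grip": 0.019}, {"tx": 0.018, "ty": 0, "tz": 0, "wx": 0, "wy": 0, "wz": 0, "grip": 0.019}, {"tx": 0.01, "ty": 0, "tz": 0, "wx": 0, "wy": 0, "wz": 0, "grip": 0.019}, {"tx": -0.01, "ty": 0, "tz": -0.03, "wx": 0, "wy": 0, "wz": 0, "grip": 0.019}, {"tx": -0.05, "ty": 0, "tz": -0.07, "wx": 0, "wy": 0, "wz": 0, "grip": 0.019}]}}

```text
t: 3.58
position: [0.4998, 0.1679, 0.0658]
tcp_rot: [-2.274, -2.165, 0.004]
contact_force: [0.3, 0.4, 1.7]
finger_gap: 0.0192
grasp_force: 0.0
```

```bash
python3 - <<'E'
from h import *
plan([(.542,-.295,.09,90),(.542,-.295,.006,90)])
E
```

```text
t 3.58 at [0.4998 0.1679 0.0658] head 87.2 F [0.3 0.4 1.7]
t [-0.46   0.065 -0.024] w [-0.003  0.    -0.049]
t [-0.46   0.065  0.06 ] w [-0.003  0.    -0.049]
```

Emit:
{"api": "apply_moves", "payload": {"motion": [{"tx": -0.04, "ty": 0.006, "tz": -0.012, "wx": 0, "wy": 0, "wz": -0.01, "grip": 0.019}, {"tx": -0.08, "ty": 0.011, "tz": -0.024, "wx": 0, "wy": 0, "wz": -0.02, "grip": 0.019}, {"tx": -0.12, "ty": 0.017, "tz": -0.024, "wx": 0, "wy": 0, "wz": -0.03, "grip": 0.019}, {"tx": -0.16, "ty": 0.022, "tz": -0.024, "wx": 0, "wy": 0, "wz": -0.04, "grip": 0.019}, {"tx": -0.2, "ty": 0.028, "tz": -0.024, "wx": 0, "wy": 0, "wz": -0.049, "grip": 0.019}]}}

```text
t: 4.0
position: [0.5178, -0.0358, 0.0905]
tcp_rot: [2.224, 2.218, 0.0]
contact_force: [0.4, 0.7, -0.0]
finger_gap: 0.0192
grasp_force: 0.0
```

Emit:
{"api": "apply_moves", "payload": {"motion": [{"tx": -0.04, "ty": 0.006, "tz": 0, "wx": 0, "wy": 0, "wz": 0, "grip": 0.019}, {"tx": -0.08, "ty": 0.011, "tz": 0, "wx": 0, "wy": 0, "wz": 0, "grip": 0.019}, {"tx": -0.12, "ty": 0.017, "tz": 0, "wx": 0, "wy": 0, "wz": 0, "grip": 0.019}, {"tx": -0.16, "ty": 0.022, "tz": 0, "wx": 0, "wy": 0, "wz": 0, "grip": 0.019}, {"tx": -0.2, "ty": 0.028, "tz": 0, "wx": 0, "wy": 0, "wz": 0, "grip": 0.019}]}}

```text
t: 4.42
position: [0.545, -0.2359, 0.0902]
tcp_rot: [-2.225, -2.217, 0.0]
contact_force: [0.6, 1.0, 0.4]
finger_gap: 0.0192
grasp_force: 0.0
```

```bash
python3 - <<'E'
from h import *
P,t,im=wcloud()
plan([(.542,-.295,.09,90),(.542,-.295,.006,90)])
m=((P[...,2]>.006)&(P[...,2]<.06)&(t[...,0]>.012)&(im["range_z"]>0)).astype(np.uint8)
n,l,st,ce=cv2.connectedComponentsWithStats(m)
for i in range(1,n):
    if st[i,4]>40: q=P[l==i];print(ce[i],st[i,4],np.round(q.min(0),3),np.round(q.max(0),3))
E
```

```text
t 4.47 at [ 0.5461 -0.243   0.0902] head 89.6 F [-1.5 -5.6 -0.2]
t [-0.052 -0.004  0.   ] w [ 0.002  0.004 -0.008]
t [-0.052 -0.004  0.084] w [ 0.002  0.004 -0.008]
[380.85462555 159.93098385] 681 [ 0.636 -0.22   0.006] [ 0.663 -0.192  0.015]
[143.13831967 166.29508197] 976 [ 0.444 -0.221  0.006] [ 0.469 -0.195  0.045]
```

Emit:
{"api": "apply_moves", "payload": {"motion": [{"tx": -0.03, "ty": -0.002, "tz": 0, "wx": 0, "wy": 0, "wz": 0, "grip": 0.019}, {"tx": -0.056, "ty": -0.004, "tz": 0.015, "wx": 0, "wy": 0, "wz": 0, "grip": 0.019}, {"tx": -0.056, "ty": -0.004, "tz": 0.05, "wx": 0, "wy": 0, "wz": 0, "grip": 0.019}, {"tx": -0.056, "ty": -0.004, "tz": 0.075, "wx": 0, "wy": 0, "wz": 0, "grip": 0.019}, {"tx": -0.056, "ty": -0.004, "tz": 0.083, "wx": 0, "wy": 0, "wz": 0, "grip": 0.019}]}}

```text
t: 4.88
position: [0.5395, -0.289, 0.0035]
tcp_rot: [-2.221, -2.213, 0.001]
contact_force: [-0.0, 0.1, -0.4]
finger_gap: 0.0186
grasp_force: 0.0
```

```bash
python3 - <<'E'
from h import *
plan([(.5425,-.25,.006,90),(.543,.213,.006,90)])
E
```

```text
t 4.88 at [ 0.5395 -0.289   0.0035] head 89.8 F [-0.   0.1 -0.4]
t [ 0.039  0.003 -0.002] w [-0.005 -0.004 -0.004]
t [ 0.502  0.002 -0.001] w [-0.005 -0.004 -0.004]
```

Emit:
{"api": "apply_moves", "payload": {"motion": [{"tx": 0.006, "ty": 0.001, "tz": 0.0, "wx": 0, "wy": 0, "wz": 0, "grip": 0.019}, {"tx": 0.015, "ty": 0.001, "tz": 0.0, "wx": 0, "wy": 0, "wz": 0, "grip": 0.019}, {"tx": 0.026, "ty": 0.001, "tz": 0, "wx": 0, "wy": 0, "wz": 0, "grip": 0.019}, {"tx": 0.041, "ty": 0.001, "tz": 0, "wx": 0, "wy": 0, "wz": 0, "grip": 0.019}, {"tx": 0.06, "ty": 0.001, "tz": 0, "wx": 0, "wy": 0, "wz": 0, "grip": 0.019}]}}

```text
t: 5.3
position: [0.5437, -0.2277, 0.0086]
tcp_rot: [2.222, 2.217, 0.001]
contact_force: [-0.0, 0.8, -0.0]
finger_gap: 0.0189
grasp_force: 0.2
```

```bash
python3 - <<'E'
from h import *
P,t,im=wcloud()
plan([(.543,.213,.006,90)])
m=((P[...,2]>.006)&(P[...,2]<.06)&(t[...,0]>.012)&(abs(t[...,1])<.05)&(im["range_z"]>0)).astype(np.uint8)
n,l,st,ce=cv2.connectedComponentsWithStats(m)
for i in range(1,n):
    if st[i,4]>40: q=t[l==i];print(ce[i],st[i,4],np.round(q.min(0),3),np.round(q.max(0),3))
E
```

```text
t 5.35 at [ 0.5433 -0.2238  0.0084] head 90.0 F [0.3 3.2 0. ]
t [ 0.437 -0.     0.003] w [ 0.    -0.001  0.   ]
[255.54583772 201.33719705] 949 [ 0.012 -0.013 -0.006] [0.033 0.014 0.002]
```

The ring is centred in the cradle, 19 mm ahead of the TCP. I'll push on.

Emit:
{"api": "apply_moves", "payload": {"motion": [{"tx": 0.015, "ty": 0, "tz": 0.002, "wx": 0, "wy": 0, "wz": 0, "grip": 0.019}, {"tx": 0.035, "ty": 0, "tz": 0.002, "wx": 0, "wy": 0, "wz": 0, "grip": 0.019}, {"tx": 0.056, "ty": 0, "tz": 0.002, "wx": 0, "wy": 0, "wz": 0, "grip": 0.019}, {"tx": 0.078, "ty": 0, "tz": 0.002, "wx": 0, "wy": 0, "wz": 0, "grip": 0.019}, {"tx": 0.1, "ty": 0, "tz": 0.002, "wx": 0, "wy": 0, "wz": 0, "grip": 0.019}]}}

```text
t: 5.77
position: [0.5435, -0.1271, 0.0058]
tcp_rot: [2.223, 2.219, 0.001]
contact_force: [0.2, -0.5, 0.3]
finger_gap: 0.019
grasp_force: 0.2
```

Emit:
{"api": "apply_moves", "payload": {"motion": [{"tx": 0.022, "ty": 0, "tz": 0, "wx": 0, "wy": 0, "wz": 0, "grip": 0.019}, {"tx": 0.044, "ty": 0, "tz": 0, "wx": 0, "wy": 0, "wz": 0, "grip": 0.019}, {"tx": 0.066, "ty": 0, "tz": 0, "wx": 0, "wy": 0, "wz": 0, "grip": 0.019}, {"tx": 0.088, "ty": 0, "tz": 0, "wx": 0, "wy": 0, "wz": 0, "grip": 0.019}, {"tx": 0.11, "ty": 0, "tz": 0, "wx": 0, "wy": 0, "wz": 0, "grip": 0.019}]}}

```text
t: 6.18
position: [0.5436, -0.0169, 0.0058]
tcp_rot: [2.222, 2.219, 0.001]
contact_force: [-0.0, -0.8, 0.8]
finger_gap: 0.0191
grasp_force: 0.2
```

```bash
python3 - <<'E'
from h import *
plan([(.543,.213,.007,90)])
E
```

```text
t 6.18 at [ 0.5436 -0.0169  0.0058] head 89.9 F [-0.  -0.8  0.8]
t [ 0.23  -0.001 -0.001] w [ 0.001  0.    -0.002]
```

Emit:
{"api": "apply_moves", "payload": {"motion": [{"tx": 0.022, "ty": 0, "tz": 0, "wx": 0, "wy": 0, "wz": 0, "grip": 0.019}, {"tx": 0.044, "ty": 0, "tz": 0, "wx": 0, "wy": 0, "wz": 0, "grip": 0.019}, {"tx": 0.066, "ty": 0, "tz": -0.001, "wx": 0, "wy": 0, "wz": 0, "grip": 0.019}, {"tx": 0.088, "ty": 0, "tz": -0.001, "wx": 0, "wy": 0, "wz": 0, "grip": 0.019}, {"tx": 0.11, "ty": 0, "tz": -0.001, "wx": 0, "wy": 0, "wz": 0, "grip": 0.019}]}}

```text
t: 6.6
position: [0.5436, 0.0931, 0.0068]
tcp_rot: [2.222, 2.219, 0.001]
contact_force: [0.3, 0.5, 0.3]
finger_gap: 0.0187
grasp_force: 0.1
```

Emit:
{"api": "apply_moves", "payload": {"motion": [{"tx": 0.022, "ty": 0, "tz": 0, "wx": 0, "wy": 0, "wz": 0, "grip": 0.019}, {"tx": 0.044, "ty": 0, "tz": 0, "wx": 0, "wy": 0, "wz": 0, "grip": 0.019}, {"tx": 0.066, "ty": 0, "tz": 0, "wx": 0, "wy": 0, "wz": 0, "grip": 0.019}, {"tx": 0.088, "ty": 0, "tz": 0, "wx": 0, "wy": 0, "wz": 0, "grip": 0.019}, {"tx": 0.108, "ty": 0, "tz": 0, "wx": 0, "wy": 0, "wz": 0, "grip": 0.019}]}}

```text
t: 7.02
position: [0.5436, 0.2013, 0.0067]
tcp_rot: [2.222, 2.22, 0.001]
contact_force: [-0.5, -1.5, 0.7]
finger_gap: 0.0193
grasp_force: 0.1
```

Emit:
{"api": "apply_moves", "payload": {"motion": [{"tx": 0.014, "ty": 0, "tz": 0, "wx": 0, "wy": 0, "wz": 0, "grip": 0.019}, {"tx": 0.018, "ty": 0, "tz": 0, "wx": 0, "wy": 0, "wz": 0, "grip": 0.019}, {"tx": 0.01, "ty": 0, "tz": 0, "wx": 0, "wy": 0, "wz": 0, "grip": 0.019}, {"tx": -0.01, "ty": 0, "tz": -0.03, "wx": 0, "wy": 0, "wz": 0, "grip": 0.019}, {"tx": -0.045, "ty": 0, "tz": -0.06, "wx": 0, "wy": 0, "wz": 0, "grip": 0.019}]}}

```text
t: 7.43
position: [0.5431, 0.1571, 0.0631]
tcp_rot: [-2.22, -2.22, 0.003]
contact_force: [1.3, -0.3, 0.9]
finger_gap: 0.019
grasp_force: 0.0
```

```bash
python3 - <<'E'
from h import *
P,t,im=wcloud()
cv2.imwrite("pics/w3.png",im["frame"][...,::-1])
plan([(.60,-.05,.1,108),(.677,-.242,.09,129.5)])
E
```

```text
t 7.48 at [0.5461 0.1517 0.0687] head 89.8 F [ 5.  -2.   4.1]
t [-0.202  0.055 -0.031] w [ 0.006  0.002 -0.318]
t [-0.393  0.133 -0.02 ] w [ 0.006  0.004 -0.693]
```

View pics/w3.png

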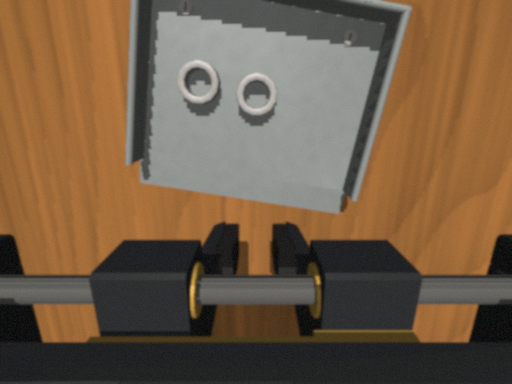

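Two rings sit well inside the tray, at (198,82) and (257,94). Next is the third ring.

Emit:
{"api": "apply_moves", "payload": {"motion": [{"tx": -0.04, "ty": 0.011, "tz": -0.02, "wx": 0, "wy": 0, "wz": -0.065, "grip": 0.019}, {"tx": -0.08, "ty": 0.022, "tz": -0.03, "wx": 0, "wy": 0, "wz": -0.13, "grip": 0.019}, {"tx": -0.12, "ty": 0.034, "tz": -0.03, "wx": 0, "wy": 0, "wz": -0.195, "grip": 0.019}, {"tx": -0.16, "ty": 0.045, "tz": -0.03, "wx": 0, "wy": 0, "wz": -0.26, "grip": 0.019}, {"tx": -0.2, "ty": 0.055, "tz": -0.03, "wx": 0, "wy": 0, "wz": -0.32, "grip": 0.019}]}}

```text
t: 7.9
position: [0.5973, -0.0416, 0.0937]
tcp_rot: [1.839, 2.546, 0.0]
contact_force: [0.6, -0.0, 1.5]
finger_gap: 0.0192
grasp_force: 0.0
```

```bash
python3 - <<'E'
from h import *
plan([(.677,-.24,.09,129.5)])
E
```

```text
t 7.9 at [ 0.5973 -0.0416  0.0937] head 108.3 F [ 0.6 -0.   1.5]
t [-0.213  0.013  0.004] w [ 0.     0.001 -0.37 ]
```

Emit:
{"api": "apply_moves", "payload": {"motion": [{"tx": -0.041, "ty": 0.003, "tz": 0, "wx": 0, "wy": 0, "wz": -0.075, "grip": 0.019}, {"tx": -0.082, "ty": 0.005, "tz": 0, "wx": 0, "wy": 0, "wz": -0.15, "grip": 0.019}, {"tx": -0.123, "ty": 0.008, "tz": 0, "wx": 0, "wy": 0, "wz": -0.225, "grip": 0.019}, {"tx": -0.164, "ty": 0.01, "tz": 0, "wx": 0, "wy": 0, "wz": -0.3, "grip": 0.019}, {"tx": -0.205, "ty": 0.013, "tz": 0.004, "wx": 0, "wy": 0, "wz": -0.37, "grip": 0.019}]}}

```text
t: 8.32
position: [0.6735, -0.2327, 0.09]
tcp_rot: [1.339, 2.841, -0.001]
contact_force: [0.3, 0.4, 1.1]
finger_gap: 0.0188
grasp_force: 0.0
```

```bash
python3 - <<'E'
from h import *
P,t,im=wcloud()
plan([(.678,-.241,.006,129.5)])
m=((P[...,2]>.006)&(P[...,2]<.06)&(t[...,0]>.012)&(im["range_z"]>0)).astype(np.uint8)
n,l,st,ce=cv2.connectedComponentsWithStats(m)
for i in range(1,n):
    if st[i,4]>40: q=P[l==i];print(ce[i],st[i,4],np.round(q.min(0),3),np.round(q.max(0),3))
E
```

```text
t 8.37 at [ 0.6745 -0.2398  0.088 ] head 129.5 F [-4.4 -2.6 -1.5]
t [-0.003  0.002  0.082] w [-0.001  0.003 -0.   ]
[443.91517857 130.4296875 ] 1792 [ 0.735 -0.149  0.007] [ 0.772 -0.032  0.027]
[253.52797203 153.37412587] 572 [ 0.636 -0.219  0.006] [ 0.663 -0.191  0.015]
```

Emit:
{"api": "apply_moves", "payload": {"motion": [{"tx": -0.01, "ty": -0.001, "tz": 0.02, "wx": 0, "wy": 0, "wz": 0, "grip": 0.019}, {"tx": -0.01, "ty": -0.001, "tz": 0.05, "wx": 0, "wy": 0, "wz": 0, "grip": 0.019}, {"tx": -0.01, "ty": -0.001, "tz": 0.072, "wx": 0, "wy": 0, "wz": 0, "grip": 0.019}, {"tx": -0.01, "ty": -0.001, "tz": 0.081, "wx": 0, "wy": 0, "wz": 0, "grip": 0.019}, {"tx": -0.008, "ty": -0.001, "tz": 0.083, "wx": 0, "wy": 0, "wz": 0, "grip": 0.019}]}}

```text
t: 8.78
position: [0.6768, -0.2364, 0.0041]
tcp_rot: [-1.343, -2.836, -0.0]
contact_force: [1.0, -0.1, 0.2]
finger_gap: 0.0191
grasp_force: 0.0
```

```bash
python3 - <<'E'
from h import *
plan([(.57+.013,-.11-.016,.006,129.5)])
E
```

```text
t 8.78 at [ 0.6768 -0.2364  0.0041] head 129.3 F [ 1.  -0.1  0.2]
t [ 0.145 -0.003 -0.001] w [-0.002 -0.003 -0.003]
```

Emit:
{"api": "apply_moves", "payload": {"motion": [{"tx": 0.006, "ty": 0, "tz": 0, "wx": 0, "wy": 0, "wz": 0, "grip": 0.019}, {"tx": 0.015, "ty": 0, "tz": 0, "wx": 0, "wy": 0, "wz": 0, "grip": 0.019}, {"tx": 0.026, "ty": -0.001, "tz": 0.001, "wx": 0, "wy": 0, "wz": 0, "grip": 0.019}, {"tx": 0.041, "ty": -0.001, "tz": 0.001, "wx": 0, "wy": 0, "wz": 0, "grip": 0.019}, {"tx": 0.057, "ty": -0.001, "tz": 0.001, "wx": 0, "wy": 0, "wz": 0, "grip": 0.019}]}}

```text
t: 9.2
position: [0.6414, -0.1921, 0.0075]
tcp_rot: [1.341, 2.837, -0.0]
contact_force: [-0.7, 0.3, -0.0]
finger_gap: 0.0195
grasp_force: 0.1
```

```bash
cat >> h.py <<'E'
def ring():
    P,t,im=wcloud()
    m=((P[...,2]>.006)&(P[...,2]<.06)&(t[...,0]>.012)&(abs(t[...,1])<.05)&(im["range_z"]>0)).astype(np.uint8)
    n,l,st,ce=cv2.connectedComponentsWithStats(m)
    for i in range(1,n):
        if st[i,4]>40: q=t[l==i];print("tool",ce[i],st[i,4],np.round(q.min(0),3),np.round(q.max(0),3),"world",np.round(P[l==i].min(0),3),np.round(P[l==i].max(0),3))
E
python3 - <<'E'
from h import *
ring()
plan([(.57+.013,-.11-.016,.006,129.5)])
E
```

```text
tool [255.09356725 201.46978558] 1026 [ 0.012 -0.013 -0.008] [0.034 0.014 0.001] world [ 0.615 -0.189  0.006] [ 0.643 -0.163  0.015]
t 9.25 at [ 0.6398 -0.1895  0.0074] head 129.5 F [ 1.   2.1 -0.2]
t [ 0.085 -0.003  0.001] w [ 0.001  0.001 -0.   ]
```

Emit:
{"api": "apply_moves", "payload": {"motion": [{"tx": 0.02, "ty": 0, "tz": 0.001, "wx": 0, "wy": 0, "wz": 0, "grip": 0.019}, {"tx": 0.042, "ty": 0, "tz": 0.001, "wx": 0, "wy": 0, "wz": 0, "grip": 0.019}, {"tx": 0.064, "ty": 0, "tz": 0.001, "wx": 0, "wy": 0, "wz": 0, "grip": 0.019}, {"tx": 0.08, "ty": 0, "tz": 0.001, "wx": 0, "wy": 0, "wz": 0, "grip": 0.019}, {"tx": 0.09, "ty": 0, "tz": 0.001, "wx": 0, "wy": 0, "wz": 0, "grip": 0.019}]}}

```text
t: 9.67
position: [0.5839, -0.1217, 0.006]
tcp_rot: [1.34, 2.839, 0.0]
contact_force: [0.0, -0.4, -0.8]
finger_gap: 0.0188
grasp_force: 0.1
```

Emit:
{"api": "apply_moves", "payload": {"motion": [{"tx": 0.004, "ty": 0, "tz": 0, "wx": 0, "wy": 0, "wz": 0, "grip": 0.019}, {"tx": 0.002, "ty": 0, "tz": 0, "wx": 0, "wy": 0, "wz": 0, "grip": 0.019}, {"tx": -0.008, "ty": 0, "tz": 0, "wx": 0, "wy": 0, "wz": 0, "grip": 0.019}, {"tx": -0.025, "ty": 0, "tz": 0, "wx": 0, "wy": 0, "wz": 0, "grip": 0.019}, {"tx": -0.025, "ty": 0, "tz": 0, "wx": 0, "wy": 0, "wz": 0, "grip": 0.019}]}}

```text
t: 10.08
position: [0.6027, -0.1453, 0.0046]
tcp_rot: [1.343, 2.836, -0.001]
contact_force: [-0.2, -0.3, 0.2]
finger_gap: 0.0186
grasp_force: 0.0
```

```bash
python3 - <<'E'
from h import *
ring()
plan([(.565,-.155,.006,87.5)])
E
```

```text
tool [256.40639891 147.88291355] 1469 [ 0.039 -0.013 -0.011] [ 0.067  0.015 -0.002] world [ 0.556 -0.117  0.006] [ 0.584 -0.09   0.015]
t 10.13 at [ 0.6014 -0.144   0.0042] head 129.3 F [ 0.8 -0.3  0.5]
t [ 0.015 -0.035 -0.002] w [0.001 0.002 0.73 ]
```

Emit:
{"api": "apply_moves", "payload": {"motion": [{"tx": -0.005, "ty": -0.008, "tz": -0.003, "wx": 0, "wy": 0, "wz": 0.12, "grip": 0.019}, {"tx": 0, "ty": -0.016, "tz": -0.003, "wx": 0, "wy": 0, "wz": 0.24, "grip": 0.019}, {"tx": 0.003, "ty": -0.022, "tz": -0.003, "wx": 0, "wy": 0, "wz": 0.36, "grip": 0.019}, {"tx": 0.006, "ty": -0.028, "tz": -0.003, "wx": 0, "wy": 0, "wz": 0.48, "grip": 0.019}, {"tx": 0.01, "ty": -0.03, "tz": -0.003, "wx": 0, "wy": 0, "wz": 0.6, "grip": 0.019}]}}

```text
t: 10.55
position: [0.57, -0.1539, 0.0071]
tcp_rot: [-2.129, -2.309, 0.0]
contact_force: [0.9, 1.0, 0.0]
finger_gap: 0.0187
grasp_force: 0.0
```

```bash
python3 - <<'E'
from h import *
plan([(.568,-.15,.006,87.4)])
E
```

```text
t 10.55 at [ 0.57   -0.1539  0.0071] head 94.6 F [0.9 1.  0. ]
t [ 0.004 -0.002  0.001] w [-0.    -0.     0.127]
```

Finish the turn, then begin the push.

Emit:
{"api": "apply_moves", "payload": {"motion": [{"tx": 0.002, "ty": -0.002, "tz": 0, "wx": 0, "wy": 0, "wz": 0.06, "grip": 0.019}, {"tx": 0.004, "ty": -0.002, "tz": 0, "wx": 0, "wy": 0, "wz": 0.12, "grip": 0.019}, {"tx": 0.006, "ty": -0.002, "tz": 0, "wx": 0, "wy": 0, "wz": 0.127, "grip": 0.019}, {"tx": 0.013, "ty": -0.002, "tz": 0, "wx": 0, "wy": 0, "wz": 0.127, "grip": 0.019}, {"tx": 0.022, "ty": -0.003, "tz": 0, "wx": 0, "wy": 0, "wz": 0.127, "grip": 0.019}]}}

```text
t: 10.97
position: [0.5657, -0.1314, 0.0072]
tcp_rot: [2.263, 2.179, 0.0]
contact_force: [0.1, 0.5, -0.7]
finger_gap: 0.0189
grasp_force: 0.0
```

Emit:
{"api": "apply_moves", "payload": {"motion": [{"tx": 0.01, "ty": 0, "tz": 0, "wx": 0, "wy": 0, "wz": 0, "grip": 0.019}, {"tx": 0.02, "ty": 0, "tz": 0, "wx": 0, "wy": 0, "wz": 0, "grip": 0.019}, {"tx": 0.03, "ty": 0, "tz": 0, "wx": 0, "wy": 0, "wz": 0, "grip": 0.019}, {"tx": 0.04, "ty": 0, "tz": 0, "wx": 0, "wy": 0, "wz": 0, "grip": 0.019}, {"tx": 0.05, "ty": 0, "tz": 0, "wx": 0, "wy": 0, "wz": 0, "grip": 0.019}]}}

```text
t: 11.38
position: [0.5676, -0.0803, 0.0073]
tcp_rot: [-2.264, -2.178, -0.0]
contact_force: [-0.5, -0.2, -0.9]
finger_gap: 0.0187
grasp_force: 0.1
```

```bash
python3 - <<'E'
from h import *
ring()
plan([(.585,.207,.0065,87.4)])
E
```

```text
tool [255.30190476 201.71619048] 1050 [ 0.012 -0.014 -0.008] [0.034 0.014 0.001] world [ 0.555 -0.069  0.006] [ 0.582 -0.046  0.015]
t 11.43 at [ 0.5674 -0.0788  0.0072] head 87.9 F [-1.5  1.8  0.8]
t [0.286 0.007 0.001] w [-0.    -0.001  0.008]
```

Emit:
{"api": "apply_moves", "payload": {"motion": [{"tx": 0.015, "ty": 0, "tz": 0.001, "wx": 0, "wy": 0, "wz": 0, "grip": 0.019}, {"tx": 0.035, "ty": 0, "tz": 0.001, "wx": 0, "wy": 0, "wz": 0, "grip": 0.019}, {"tx": 0.055, "ty": 0.001, "tz": 0.001, "wx": 0, "wy": 0, "wz": 0, "grip": 0.019}, {"tx": 0.075, "ty": 0.002, "tz": 0.001, "wx": 0, "wy": 0, "wz": 0, "grip": 0.019}, {"tx": 0.095, "ty": 0.003, "tz": 0.001, "wx": 0, "wy": 0, "wz": 0, "grip": 0.019}]}}

```text
t: 11.85
position: [0.5743, 0.0143, 0.0063]
tcp_rot: [2.264, 2.178, -0.0]
contact_force: [0.8, -0.2, -1.8]
finger_gap: 0.0186
grasp_force: 0.1
```

Emit:
{"api": "apply_moves", "payload": {"motion": [{"tx": 0.02, "ty": 0.001, "tz": 0, "wx": 0, "wy": 0, "wz": 0, "grip": 0.019}, {"tx": 0.04, "ty": 0.002, "tz": 0, "wx": 0, "wy": 0, "wz": 0, "grip": 0.019}, {"tx": 0.06, "ty": 0.003, "tz": -0.001, "wx": 0, "wy": 0, "wz": 0, "grip": 0.019}, {"tx": 0.08, "ty": 0.003, "tz": -0.001, "wx": 0, "wy": 0, "wz": 0, "grip": 0.019}, {"tx": 0.1, "ty": 0.004, "tz": -0.001, "wx": 0, "wy": 0, "wz": 0, "grip": 0.019}]}}

```text
t: 12.27
position: [0.582, 0.1142, 0.0073]
tcp_rot: [2.264, 2.178, -0.0]
contact_force: [0.6, -1.1, -0.3]
finger_gap: 0.0191
grasp_force: 0.1
```

```bash
python3 - <<'E'
from h import *
ring()
plan([(.585,.207,.0065,87.4)])
E
```

```text
tool [167.94835165  14.59120879] 910 [ 0.109 -0.05  -0.01 ] [ 0.121 -0.029  0.001] world [0.537 0.225 0.006] [0.558 0.236 0.017]
tool [326.39644074  71.56266566] 2641 [ 0.055  0.026 -0.023] [0.121 0.038 0.001] world [0.61  0.168 0.006] [0.625 0.234 0.03 ]
tool [255.13307985 201.83365019] 1052 [ 0.012 -0.014 -0.008] [0.034 0.014 0.001] world [0.569 0.126 0.006] [0.597 0.148 0.015]
t 12.32 at [0.5821 0.1172 0.0074] head 87.9 F [-0.9  2.3 -0.1]
t [ 0.09  -0.     0.001] w [ 0.    -0.001  0.009]
```

The right finger would pass close to the side wall, so I'll drift about 7 mm left while finishing.

Emit:
{"api": "apply_moves", "payload": {"motion": [{"tx": 0.018, "ty": -0.004, "tz": 0, "wx": 0, "wy": 0, "wz": 0, "grip": 0.019}, {"tx": 0.035, "ty": -0.007, "tz": 0, "wx": 0, "wy": 0, "wz": 0, "grip": 0.019}, {"tx": 0.052, "ty": -0.007, "tz": 0, "wx": 0, "wy": 0, "wz": 0, "grip": 0.019}, {"tx": 0.07, "ty": -0.006, "tz": 0, "wx": 0, "wy": 0, "wz": 0, "grip": 0.019}, {"tx": 0.083, "ty": -0.005, "tz": 0, "wx": 0, "wy": 0, "wz": 0, "grip": 0.019}]}}

```text
t: 12.73
position: [0.5803, 0.1974, 0.0073]
tcp_rot: [-2.264, -2.178, -0.0]
contact_force: [-0.4, 0.2, -0.9]
finger_gap: 0.0191
grasp_force: 0.1
```

```bash
python3 - <<'E'
from h import *
ring()
plan([])
E
```

```text
tool [292.47989462  97.24334443] 7212 [ 0.012 -0.05  -0.023] [0.104 0.05  0.001] world [0.534 0.208 0.006] [0.634 0.303 0.03 ]
tool [183.54713376 172.09171975] 1570 [ 0.026 -0.05  -0.01 ] [ 0.054 -0.024  0.001] world [0.532 0.225 0.006] [0.558 0.253 0.017]
tool [255.42234332 202.65940054] 1101 [ 0.012 -0.013 -0.01 ] [0.034 0.014 0.001] world [0.568 0.209 0.006] [0.595 0.231 0.017]
t 12.78 at [0.5804 0.199  0.0073] head 87.9 F [-0.8  1.4 -0.5]
```

Emit:
{"api": "apply_moves", "payload": {"motion": [{"tx": 0.004, "ty": 0, "tz": 0, "wx": 0, "wy": 0, "wz": 0, "grip": 0.019}, {"tx": -0.003, "ty": -0.001, "tz": 0, "wx": 0, "wy": 0, "wz": 0, "grip": 0.019}, {"tx": -0.02, "ty": -0.003, "tz": -0.01, "wx": 0, "wy": 0, "wz": 0, "grip": 0.019}, {"tx": -0.05, "ty": -0.004, "tz": -0.035, "wx": 0, "wy": 0, "wz": 0, "grip": 0.019}, {"tx": -0.09, "ty": -0.004, "tz": -0.07, "wx": 0, "wy": 0, "wz": 0, "grip": 0.019}]}}

```text
t: 13.2
position: [0.5719, 0.1132, 0.0692]
tcp_rot: [-2.262, -2.177, 0.004]
contact_force: [0.1, 0.4, 0.4]
finger_gap: 0.0191
grasp_force: 0.0
```

Emit:
{"api": "apply_moves", "payload": {"motion": [{"tx": -0.04, "ty": 0, "tz": -0.02, "wx": 0, "wy": 0, "wz": 0, "grip": 0.019}, {"tx": -0.07, "ty": 0, "tz": -0.04, "wx": 0, "wy": 0, "wz": 0, "grip": 0.019}, {"tx": -0.08, "ty": 0, "tz": -0.05, "wx": 0, "wy": 0, "wz": 0, "grip": 0.019}, {"tx": -0.08, "ty": 0, "tz": -0.05, "wx": 0, "wy": 0, "wz": 0, "grip": 0.019}, {"tx": -0.08, "ty": 0, "tz": -0.05, "wx": 0, "wy": 0, "wz": 0, "grip": 0.019}]}}

```text
t: 13.62
position: [0.5698, 0.0345, 0.1195]
tcp_rot: [-2.266, -2.176, -0.0]
contact_force: [0.8, 0.3, -0.0]
finger_gap: 0.0191
grasp_force: 0.0
```

```bash
python3 - <<'E'
from h import *
plan([])
im=get_image("wrist");f=get_image("top")["frame"][110:260,105:405]
cv2.imwrite("pics/w4.png",np.vstack([cv2.resize(im["frame"],(400,300)),cv2.resize(f,(400,200))])[...,::-1])
E
```

```text
t 13.62 at [0.5698 0.0345 0.1195] head 87.7 F [ 0.8  0.3 -0. ]
```

View pics/w4.png

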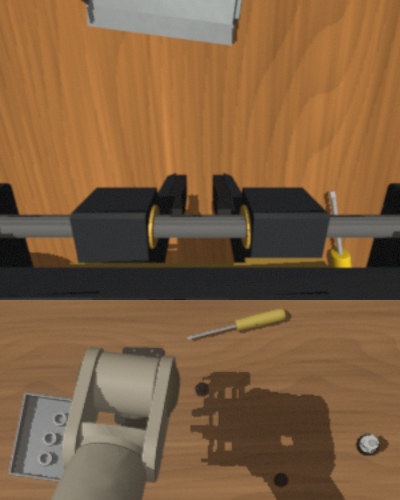

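All three rings are in the tray, at (60,419), (50,438) and (47,458) in the lower view. The bushings, lens unit and screwdriver haven't moved.

```bash
python3 -c "
from cell import sign_off
print(sign_off())"
```

```text
the job is handed in; nothing more can be done
None
```

I swept all three rings into the tray behind the lip and handed the job in at about 14 s; the last picture shows the bushings, lens unit and screwdriver where they began, but the hand-in gave no verdict.

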